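Find the rocking corner of the balance plate and press its shim flat

TASK

The aluminium plate the lab balance stands on rocks at one corner. Press down on its corners (the blue dots) to find the one that dips, then press that corner's orange shim tab down until it lies fully flat, leaving the other three shims standing. Only press with the fingertips: do not pick up or shift the plate, and leave the weight on it, the beaker, the bottle and the jar where they are.

Things in the scene. Friction and masses are not known exactly. Their poses are not given: they have to be found in the camera images.
- frame: White levelling frame fixed to the bench: a shallow base 206 mm (x) by 336 mm (y, over the ledges that stick out at the four shims), on which the plate stands on four small hidden rubber feet, the firm ones each bearing on a pad (pad_near_left ...) of the frame. Origin: centre of its underside, on the bench; x points away from the robot, z up. Its position and yaw vary.
- plate: Loose bare-aluminium levelling plate, 180 (x) by 220 (y) by 9 mm, 0.95 kg, lying level on the four feet of the frame, its underside 24 mm and its top 33 mm above the bench. Origin: centre of its underside; axes as the frame's. Three of its corners stand firm. Under the fourth (varies) the foot is soft: pressed with 4 N or more it dips 5 mm to a stop, and springs back when let go.
- corner_near_left (a point): Where to press the plate's corner nearer the robot, on its left (-x, +y of the frame): centre of the blue dot, 20 mm across, on the plate's top face, right above that foot, 65 mm in x and 90 mm in y from the plate's centre; z is the top face.
- corner_near_right (a point): Where to press the plate's corner nearer the robot, on its right (-x, -y): centre of the blue dot, 20 mm across, on the plate's top face, right above that foot, 65 mm in x and 90 mm in y from the plate's centre; z is the top face.
- corner_far_left (a point): Where to press the plate's corner farther from the robot, on its left (+x, +y): centre of the blue dot, 20 mm across, on the plate's top face, right above that foot, 65 mm in x and 90 mm in y from the plate's centre; z is the top face.
- corner_far_right (a point): Where to press the plate's corner farther from the robot, on its right (+x, -y): centre of the blue dot, 20 mm across, on the plate's top face, right above that foot, 65 mm in x and 90 mm in y from the plate's centre; z is the top face.
- tab_near_left (a point): Where to press the near left corner's shim: point on the top face of its orange tab (26 mm wide, 3 mm thick, 46 mm long), 8 mm from the tip. The tab slopes up and away from the plate at about 33 degrees, and swings down to the frame. Flat, this point lies 65 mm in x and 155 mm in y from the frame's centre, 22.5 mm above the bench. Pressing it down here takes 6 to 14 N.
- tab_near_right (a point): Where to press the near right corner's shim: point on the top face of its orange tab (26 mm wide, 3 mm thick, 46 mm long), 8 mm from the tip. The tab slopes up and away from the plate at about 33 degrees, and swings down to the frame. Flat, this point lies 65 mm in x and 155 mm in y from the frame's centre, 22.5 mm above the bench. Pressing it down here takes 6 to 14 N.
- tab_far_left (a point): Where to press the far left corner's shim: point on the top face of its orange tab (26 mm wide, 3 mm thick, 46 mm long), 8 mm from the tip. The tab slopes up and away from the plate at about 33 degrees, and swings down to the frame. Flat, this point lies 65 mm in x and 155 mm in y from the frame's centre, 22.5 mm above the bench. Pressing it down here takes 6 to 14 N.
- tab_far_right (a point): Where to press the far right corner's shim: point on the top face of its orange tab (26 mm wide, 3 mm thick, 46 mm long), 8 mm from the tip. The tab slopes up and away from the plate at about 33 degrees, and swings down to the frame. Flat, this point lies 65 mm in x and 155 mm in y from the frame's centre, 22.5 mm above the bench. Pressing it down here takes 6 to 14 N.
- shim_near_left (a joint): Angle of the near left shim, rad: 0 to 0.05 standing up as found, 0.6 fully flat. It hinges beside the plate's edge about a line along the frame's x, 113 mm in y from its centre, 21 mm above the bench, and stays where it is left. Flat, its inner end holds up its corner of the plate, which then no longer dips (under up to about 15 N).
- shim_near_right (a joint): Angle of the near right shim, rad: 0 to 0.05 standing up as found, 0.6 fully flat. It hinges beside the plate's edge about a line along the frame's x, 113 mm in y from its centre, 21 mm above the bench, and stays where it is left. Flat, its inner end holds up its corner of the plate, which then no longer dips (under up to about 15 N).
- shim_far_left (a joint): Angle of the far left shim, rad: 0 to 0.05 standing up as found, 0.6 fully flat. It hinges beside the plate's edge about a line along the frame's x, 113 mm in y from its centre, 21 mm above the bench, and stays where it is left. Flat, its inner end holds up its corner of the plate, which then no longer dips (under up to about 15 N).
- shim_far_right (a joint): Angle of the far right shim, rad: 0 to 0.05 standing up as found, 0.6 fully flat. It hinges beside the plate's edge about a line along the frame's x, 113 mm in y from its centre, 21 mm above the bench, and stays where it is left. Flat, its inner end holds up its corner of the plate, which then no longer dips (under up to about 15 N).
- weight: Bystander: brass calibration weight, 30 mm across, 41 mm tall, standing upright about the middle of the plate; origin at the centre of its underside.
- beaker: Bystander: empty glass beaker, 66 mm across, 82 mm tall, on the bench beyond the frame's left (+y) end; origin at the centre of its underside.
- bottle: Bystander: amber bottle with black cap, 48 mm across, 90 mm tall, beyond the frame's right (-y) end; origin at the centre of its underside.
- jar: Bystander: white jar with green lid, 52 mm across, 45 mm tall, behind the frame (+x); origin at the centre of its underside.

How it is judged:
On the way, in this order (a step that is already met when the one before it is completed fails the run):
1. the corner that rocks has been found: the fingers press the plate and it dips there, all shims still up (angle between plate's own z axis and vertical above 0.025 rad and contact force between the fingers and plate above 1.5 N and value of joint each of shim_near_left, shim_near_right, shim_far_left, shim_far_right below 0.15 rad), for 0.1 s.
2. that corner's shim lies flat, the other three still stand (((contact force between pad_near_left and anything else below 0.1 N and value of joint shim_near_left above 0.54 rad and value of joint each of shim_near_right, shim_far_left, shim_far_right below 0.15 rad) or (contact force between pad_near_right and anything else below 0.1 N and value of joint shim_near_right above 0.54 rad and value of joint each of shim_near_left, shim_far_left, shim_far_right below 0.15 rad) or (contact force between pad_far_left and anything else below 0.1 N and value of joint shim_far_left above 0.54 rad and value of joint each of shim_near_left, shim_near_right, shim_far_right below 0.15 rad) or (contact force between pad_far_right and anything else below 0.1 N and value of joint shim_far_right above 0.54 rad and value of joint each of shim_near_left, shim_near_right, shim_far_left below 0.15 rad))), for 0.2 s.
At the end, for the whole second after the job is handed in: The shim of the corner that rocked lies flat (joint above 0.54 rad of 0.6), the other three shims still stand (below 0.15 rad), the plate lies level (within 0.012 rad), at rest and within 10 mm of where it was, and the weight, beaker, bottle and jar stand upright within 15 mm of where they were (((contact force between pad_near_left and anything else below 0.1 N and value of joint shim_near_left above 0.54 rad and value of joint each of shim_near_right, shim_far_left, shim_far_right below 0.15 rad) or (contact force between pad_near_right and anything else below 0.1 N and value of joint shim_near_right above 0.54 rad and value of joint each of shim_near_left, shim_far_left, shim_far_right below 0.15 rad) or (contact force between pad_far_left and anything else below 0.1 N and value of joint shim_far_left above 0.54 rad and value of joint each of shim_near_left, shim_near_right, shim_far_right below 0.15 rad) or (contact force between pad_far_right and anything else below 0.1 N and value of joint shim_far_right above 0.54 rad and value of joint each of shim_near_left, shim_near_right, shim_far_left below 0.15 rad)) and angle between plate's own z axis and vertical below 0.012 rad and distance of plate from where it was at the start of the episode below 0.01 m and linear speed of plate below 0.02 m/s and distance of each of weight, beaker, bottle, jar from where it was at the start of the episode below 0.015 m and angle between each of weight, beaker, bottle, jar's own z axis and vertical below 0.1 rad); the robot touches nothing.
It fails at once if a shim of a firm corner is pressed down ((value of joint shim_near_left above 0.25 rad and contact force between pad_near_left and anything else above 0.15 N) or (value of joint shim_near_right above 0.25 rad and contact force between pad_near_right and anything else above 0.15 N) or (value of joint shim_far_left above 0.25 rad and contact force between pad_far_left and anything else above 0.15 N) or (value of joint shim_far_right above 0.25 rad and contact force between pad_far_right and anything else above 0.15 N)).
It fails at once if the plate is lifted or shifted by more than 12 mm (distance of plate from where it was at the start of the episode above 0.012 m).
It fails at once if the weight, beaker, bottle or jar is moved more than 20 mm or tipped (distance of any of weight, beaker, bottle, jar from where it was at the start of the episode above 0.02 m or angle between any of weight, beaker, bottle, jar's own z axis and vertical above 0.3 rad).
It also fails if it takes over 53 s, if anything falls off the work surface, if the arm or the gripper's body presses on something with over 40 N, if the wrist force passes 120 N, or if a joint passes its speed limit or range.

ROBOT

A 6-joint arm with a two-finger parallel gripper is mounted at the origin on the work surface. World frame = base frame: x ahead of the robot, y to its left, z up, the work surface at z = 0. Lengths are in m, angles in rad, forces in N, time in s.
With the tool pointing down it reaches from about 0.275 to 0.75 m from the base axis. Payload 10.2 kg.
Tool frame: the origin (TCP) lies midway between the tips of the shut fingers; the grasp point (between the pads) lies 19 mm behind it (env.hold_point_z is the distance from the TCP to the grasp point, in m); x points along the fingers, z is the direction in which the jaws open and shut, and the axes are right-handed (so a half turn about x gives the same grasp; the last joint's range is limited). The gripper opens to 85 mm and grips with 20 to 120 N. Pads are 22 mm wide; open, the fingers measure 114 mm over their backs; the gripper's body (76 mm by 85 mm) begins 54 mm behind the grasp point. The pads swing forward as they close: fully open they stand 13 mm farther back than shut.
Start: joints at [1.01, 0.313, 1.498, -0, 1.331, -0.223], TCP at [0.174, 0.495, 0.231] pointing down, gripper open.
Joint ranges: [-2.94, 2.94], [-0.97, 2.17], [0.19, 2.56], [-1.23, 4.37], [0.02, 3.11], [-2.88, 2.88]. Speed limits (rad/s): [2.39, 2.39, 3.01, 3.14, 3.14, 3.14].

INTERFACE

Orientations are given as a unit quaternion [x, y, z, w].
In Python, from bench import env, kinematics, monitor, eyes, job gives the robot as it stands. The module is installed in compiled form; this text tells all that it offers. Calls block until the motion is done:
- env.reach(position, orientation): joint-space move of the TCP to a pose.
- env.movel(position, velocity=0.15, frame=None, guard=None): straight line of the TCP; frame=None keeps the orientation; velocity is the mean speed in m/s. With guard (N) it stops when the force on the tool has changed by that much, and returns True; else False.
- env.set_joints(angles): joint-space move.
- env.release() and env.close_gripper(effort=None): open the fingers fully, or close them until they stop; effort is the grip in N (None keeps the last).
- env.hold(seconds).
- kinematics.ik(position, orientation): joint angles nearest the present ones, or None.
- monitor.sense(): the state.
- eyes.grab_frame(name): name is "scene" or "top"; returns a dict with "frame" (420x560x3 uint8, red, green, blue), "mtx" (3x3 intrinsics, pixels), "view" (4x4, takes a point from world to camera coordinates). Camera axes: x right, y down, z forward; pixel columns grow to the right and rows downward; lengths in m; the calibration is good to about 2 mm. A picture is of the moment at which its call begins. There is no depth.
A pose or a line that the arm cannot do raises env.MotionError and nothing moves.
- job.hand_in(): hands the job in, once; it reports no verdict.
The state is a dict: "clock": time; "joints": joint angles; "qvel": joint speeds; "joint_efforts": joint torques, N m; "position": TCP position; "ee_rot": TCP orientation; "contact_force": force on the tool from outside, world axes, zero at the start; "ft_torque": the same for the moment, N m; "finger_gap": opening from 0.0 (shut) to 1.0 (fully open).
Only numpy, scipy, OpenCV 4.12 (cv2) and the standard library are available. Lean on these libraries where they do the work, as an engineer would, in place of code of your own. Each camera call takes 0.05 s, during which the arm holds its last target. There are 200 camera calls.

## Working session

There is one attempt and no reset: what is moved stays moved. The work goes in short steps, each a Python script; the robot and the scene stay as the last script left them, time stands still between calls to the robot, and variables do not carry over. Pictures are saved under pics/ and viewed, about 8 in all and at most 12, crops included, and the job is handed in when it is done.

```bash
mkdir -p pics; python3 - <<'E'
from bench import env, kinematics, monitor, eyes, job
import cv2, numpy as np
ims=[]
for n in ("top","scene"):
    f=eyes.grab_frame(n); np.savez(f"{n}0.npz",**f)
    cv2.imwrite(f"pics/{n}0.png",f["frame"][...,::-1])
    V=f["view"];print(n,f["mtx"].tolist(),(-V[:3,:3].T@V[:3,3]).round(3),V.round(3).tolist())
s=monitor.sense();print(s["clock"],s["ee_rot"],s["contact_force"],s["finger_gap"])
E
```

```text
top [[408.1696773491787, 0.0, 275.20884943240543], [0.0, 408.1696773491787, 211.32070263514098], [0.0, 0.0, 1.0]] [4.23e-01 1.00e-03 1.05e+00] [[0.021, -1.0, 0.005, -0.013], [-0.986, -0.021, -0.168, 0.593], [0.168, -0.001, -0.986, 0.964], [0.0, 0.0, 0.0, 1.0]]
scene [[460.9809413148847, 0.0, 280.35225841421226], [0.0, 460.9809413148847, 210.03823765541702], [0.0, 0.0, 1.0]] [ 1.276 -0.014  0.689] [[0.081, 0.997, -0.019, -0.077], [0.663, -0.068, -0.745, -0.333], [-0.744, 0.048, -0.666, 1.41], [0.0, 0.0, 0.0, 1.0]]
0.1 [-0.40899787  0.57731281  0.40866273  0.57656347] [ 0.53154098  0.13536041 -0.03443268] 0.9979223923914071
```

View pics/top0.png

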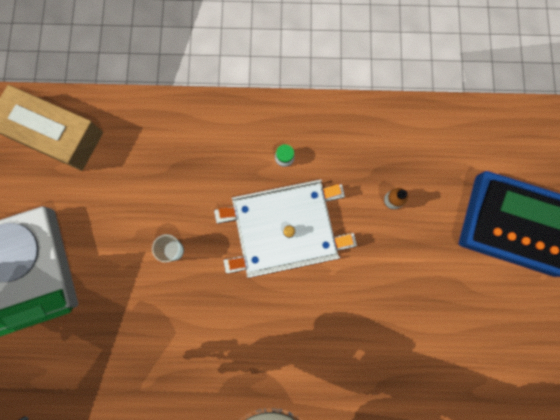

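View pics/scene0.png

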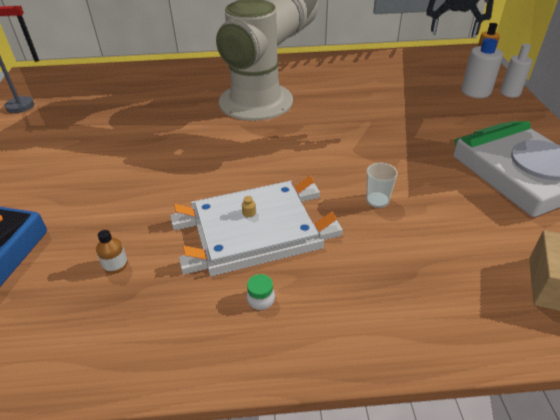

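The top view shows the blue dots at about (245,209), (315,195), (326,245) and (255,260). The plate is yawed a little, and the shims stand at its left and right edges. Next I'll localise the plate.

```bash
cat > h.py <<'E'
import cv2, numpy as np
def cast(f,uv,z):
    V=f["view"];R=V[:3,:3];c=-R.T@V[:3,3]
    d=R.T@np.linalg.inv(f["mtx"])@np.r_[uv,1.]
    return c+d*(z-c[2])/d[2]
def dots(f,box):
    hsv=cv2.cvtColor(f["frame"],cv2.COLOR_RGB2HSV)
    m=cv2.inRange(hsv,(100,110,40),(125,255,255))
    n,l,s,c=cv2.connectedComponentsWithStats(m)
    x0,y0,x1,y1=box
    return [cast(f,c[i],.033)[:2] for i in range(1,n) if s[i,4]>8 and x0<c[i,0]<x1 and y0<c[i,1]<y1]
def fit(P):
    P=np.array(P);c=P.mean(0)
    nom=np.array([[-.065,.09],[-.065,-.09],[.065,.09],[.065,-.09]])
    # near/left order by sign, small yaw assumed
    Q=P-c;o=[int(np.argmin(np.hypot(*(Q-n).T))) for n in nom];Q=Q[o]
    yaw=np.arctan2((nom[:,0]*Q[:,1]-nom[:,1]*Q[:,0]).sum(),(nom*Q).sum())
    R=np.array([[np.cos(yaw),-np.sin(yaw)],[np.sin(yaw),np.cos(yaw)]])
    return c,yaw,np.abs(Q-nom@R.T).max(),c+nom@R.T,R
E
python3 - <<'E'
from h import *
np.set_printoptions(precision=4,suppress=True)
for n,b in (("top",(230,180,345,275)),("scene",(185,175,330,265))):
    f=dict(np.load(n+"0.npz"));P=dots(f,b);print(n,len(P))
    if len(P)==4:
        c,y,r,C,R=fit(P);print(c,y,r);print(C);np.save(n+"fit.npy",np.r_[c,y])
f=dict(np.load("top0.npz"))
for nm,uv,z in(("weight",(289,231),.06),("bottle",(402,194),.09),("beaker",(170,243),.082),("jar",(285,154),.045)):print(nm,cast(f,np.array(uv),z))
E
```

```text
top 4
[ 0.5578 -0.0246] 0.22796390602291677 0.00023207443857922727
[[ 0.4741  0.0484]
 [ 0.5148 -0.127 ]
 [ 0.6007  0.0778]
 [ 0.6414 -0.0976]]
scene 4
[ 0.5575 -0.0246] 0.22803534358790903 0.0005228309436899059
[[ 0.4739  0.0484]
 [ 0.5146 -0.1269]
 [ 0.6005  0.0778]
 [ 0.6412 -0.0975]]
weight [ 0.5436 -0.0346  0.06  ]
bottle [ 0.6354 -0.3041  0.09  ]
beaker [0.5063 0.2479 0.082 ]
jar [ 0.7435 -0.0219  0.045 ]
```

The two views agree to within 0.3 mm. Next I'll probe the corners with the fingers shut.

```bash
cat > r.py <<'E'
from bench import env, kinematics, monitor, eyes, job
import numpy as np
from scipy.spatial.transform import Rotation
cx,cy,yaw=np.load("topfit.npy")
NOM={"near_left":(-1,1),"near_right":(-1,-1),"far_left":(1,1),"far_right":(1,-1)}
R=np.array([[np.cos(yaw),-np.sin(yaw)],[np.sin(yaw),np.cos(yaw)]])
def pt(n,dx,dy): return np.array([cx,cy])+R@(np.array(NOM[n])*[dx,dy])
def quat(a):
    x=np.array([0,0,-1.]);z=np.array([np.cos(a),np.sin(a),0]);return Rotation.from_matrix(np.c_[x,np.cross(z,x),z]).as_quat()
Q=quat(yaw+np.pi/2)   # jaws open along the frame's y
def S(): 
    s=monitor.sense();return round(s["clock"],2),np.round(s["position"],4),np.round(s["contact_force"],2)
E
python3 - <<'E'
from r import *
for a in (yaw,yaw+np.pi/2,yaw+np.pi,yaw-np.pi/2):
    print(round(a,2),[None if (k:=kinematics.ik([*pt(n,.065,y),.03],quat(a))) is None else np.round(k[-1],2) for n in NOM for y in(.09,.155)])
env.close_gripper(20)
qs=[quat(a) for a in (yaw+np.pi/2,yaw-np.pi/2)]
j=[kinematics.ik([*pt("near_left",.065,.09),.1],q) for q in qs]
q=qs[int(np.argmin([9 if k is None else abs(k[-1]) for k in j]))]
np.save("q.npy",q)
for n in ("near_left","near_right","far_right","far_left"):
    p=pt(n,.065,.09)
    env.reach([*p,.10],q); env.movel([*p,.045],.15)
    b=S(); g=env.movel([*p,.024],.03,guard=7); env.hold(.25); s=S()
    print(n,g,s[0],s[1],s[2]-b[2],"xy err",s[1][:2]-p)
    if n=="near_left": pass
    env.movel([*p,.10],.2)
E
```

```text
0.23 [np.float64(-0.37), np.float64(-0.24), np.float64(-0.69), np.float64(-0.78), np.float64(-0.29), np.float64(-0.19), np.float64(-0.56), np.float64(-0.64)]
1.8 [np.float64(-1.94), np.float64(-1.81), np.float64(-2.26), np.float64(-2.35), np.float64(-1.86), np.float64(-1.76), np.float64(-2.13), np.float64(-2.21)]
3.37 [np.float64(2.77), None, np.float64(2.45), np.float64(2.36), np.float64(2.85), None, np.float64(2.58), np.float64(2.5)]
-1.34 [np.float64(1.2), np.float64(1.33), np.float64(0.88), np.float64(0.79), np.float64(1.28), np.float64(1.38), np.float64(1.01), np.float64(0.93)]
near_left True 4.21 [0.474  0.0485 0.0282] [-2.42 -0.65  9.65] xy err [-9.67300025e-05  1.11019844e-04]
near_right True 6.72 [ 0.515  -0.1271  0.0329] [-0.87 -1.02  5.98] xy err [ 0.00022425 -0.00014584]
far_right True 9.03 [ 0.6416 -0.0976  0.033 ] [-1.11  0.74  5.21] xy err [ 1.87533494e-04 -2.51342272e-05]
far_left True 11.53 [0.6011 0.0778 0.033 ] [-3.    0.92  6.96] xy err [3.66557185e-04 3.17249559e-05]
```

The near_left corner dips: the press stopped at 28.2 mm, against 33 mm at the other three. Next I'll press its tab.

```bash
python3 - <<'E'
from r import *
import cv2
q=np.load("q.npy");p=pt("near_left",.065,.152)
env.reach([*p,.10],q); env.movel([*p,.06],.15); b=S()
g=env.movel([*p,.0195],.03,guard=28); env.hold(.3); s=S()
print(g,s[0],s[1],s[2]-b[2])
env.movel([*p,.14],.15)
env.reach([.25,.3,.25],q); print(S())
for n,(x0,y0) in (("top",(180,160)),("scene",(150,150))):
    f=eyes.grab_frame(n)["frame"][y0:y0+140,x0:x0+200,::-1]
    cv2.imwrite(f"pics/{n}1.png",cv2.resize(f,None,fx=4,fy=4,interpolation=cv2.INTER_CUBIC))
E
```

```text
True 14.61 [0.4606 0.1093 0.022 ] [-3.21 -0.1  11.92]
(16.72, array([0.2506, 0.2997, 0.2495]), array([ 1.02, -0.23,  0.13]))
```

View pics/scene1.png

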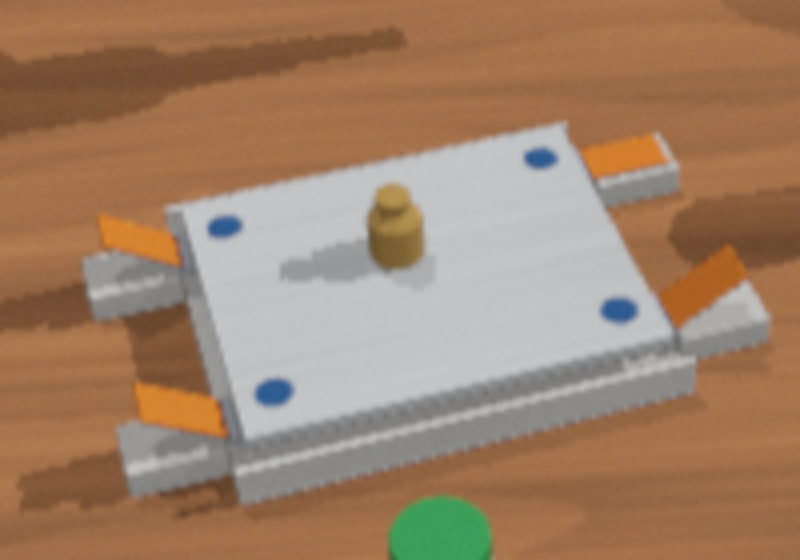

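View pics/top1.png

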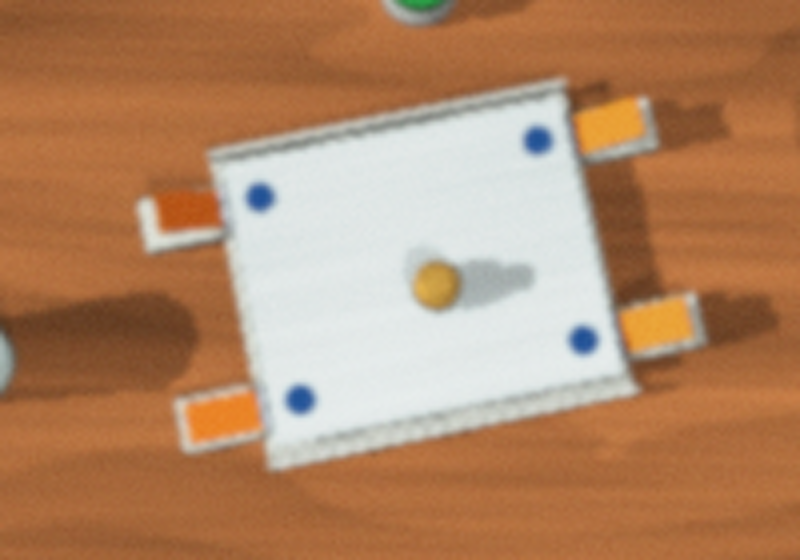

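The scene crop shows the near_left tab lying flat at about (625,155), with the other three still sloping up. The top crop shows the plate and weight in place. The fingertip stopped at z = 22.0 mm, and the flat height is 22.5 mm. I'll lightly press the corner again to confirm it holds, check the plate position, and hand in.

```bash
python3 - <<'E'
from r import *
from h import dots,fit
q=np.load("q.npy");p=pt("near_left",.065,.09)
env.reach([*p,.12],q); env.movel([*p,.04],.15); b=S()
g=env.movel([*p,.027],.02,guard=6); env.hold(.2); s=S(); print(g,s[1],s[2]-b[2])
env.movel([*p,.14],.15); env.reach([.25,.3,.25],q); env.hold(.3)
P=dots(eyes.grab_frame("top"),(230,180,345,275)); print(len(P), fit(P)[:3] if len(P)==4 else P, (cx,cy,yaw)); print(S())
if g and s[1][2]>.0315: job.hand_in(); print("handed in")
E
```

```text
True [0.4743 0.0483 0.0323] [ 0.   -0.17  5.35]
4 (array([ 0.5578202, -0.0246181]), np.float64(0.22818162649704785), np.float64(0.00032517320502549463)) (np.float64(0.557754598254186), np.float64(-0.02459294280838042), np.float64(0.22796390602291677))
(22.07, array([0.2502, 0.2998, 0.2499]), array([-0.3 , -0.57, -0.17]))
the job is handed in; nothing more can be done
handed in
```

The rocking corner is the near left one. I pressed its shim flat and handed the job in at about 22 s of the 53 s allowed; no verdict is reported.

- **Finding the corner:** with the fingers shut, I pressed all four corners. Near left dipped to 28.2 mm above the bench; the other three held at 33 mm.
- **Pressing the shim:** I pressed the near left tab down until the fingertip stopped at 22.0 mm under about 12 N. Its flat height is given as 22.5 mm.
- **Last checks:**
  - The near left corner now stops at 32.3 mm under about 5 N, so it no longer dips, though that is 0.7 mm lower than the firm corners.
  - By the camera, the plate has moved less than 0.1 mm.
  - The pictures show the other three shims standing and the weight in place.
  - The arm is parked clear of everything.
- **Not checked:** I did not measure the beaker, bottle or jar again at the end. The arm's planned moves kept well clear of them.

No check failed.

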